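# Tip the marker out of its tube

## Task

The green-and-white marker has sunk to the bottom of the tall tilting tube with the yellow band, too deep to grip. Tip that tube forward over the catch tray in front of it until the marker slides out, then let the tube swing back upright so that the marker is left lying in that tray. Do not tip the blue-banded tube standing beside it.

Things in the scene. Friction and masses are not known exactly. Their poses are not given: they have to be found in the camera images.
- marker_pivot (a point): Middle of the hinge pin of the yellow-banded tube, on the tube's axis, 135 mm above the bench. Frame of the fixed stand: z up, y along the pin, -x the way the tube tips. Two steel cheeks flank the tube (73 mm over bolt heads, tops 21 mm above the pin). Grey catch tray inside: 44 to 241 mm in front (-x) of the pin, 100 mm wide, floor 11, sides 36, end wall 52 mm above bench.
- marker_tube (a joint): Tilt of the yellow-banded tube, rad: 0 upright (stop), 1.57 level, 2.2 mouth well down (stop). Square aluminium, 36 mm outside, 4 mm walls; upright from 95 mm below the pin to its mouth 85 mm above. Push its flat back (+x) near the top with 1 to 3 N; a weak spring rights it within 2 s when let go. Smooth inside: the marker slides out in a second once 0.2 to 0.35 rad past level.
- marker_center (a point): Centre of the marker: white barrel, green cap, 135 mm long (its y axis), 17 mm thick, about 20 g. It starts standing in the yellow-banded tube, its upper end about 40 mm below the mouth.
- pencil_tube (a joint): Tilt of the blue-banded tube, rad: 0 upright. Same kind of stand, 0.20 to 0.24 m to the left or right of the yellow-banded one; it holds a flat red pencil. Leave it alone.

How it is judged:
By the outcome, as a careful person would: the job done as asked, in the order asked, and still so for the second after the job is handed in, with the robot touching nothing.
It also fails if it takes over 43 s, if anything falls off the work surface, if the arm or the gripper's body presses on something with over 40 N, if the wrist force passes 120 N, or if a joint passes its speed limit or range.

## Robot

A 6-joint arm with a two-finger parallel gripper is mounted at the origin on a cart in front of the work surface, level with it; the furniture and walls round the work are solid. World frame = base frame: x ahead of the robot, y to its left, z up, the work surface at z = 0. Lengths are in m, angles in rad, forces in N, time in s.
With the tool pointing down it reaches from about 0.275 to 0.775 m from the base axis. Payload 14.6 kg.
Tool frame: the origin (TCP) lies at the very end of the fingers, on their centre line; the grasp point (between the pads) lies 19 mm behind it; z points along the fingers, y is the line along which they close (so a half turn about z gives the same grasp; the last joint's range is limited). The gripper opens to 85 mm and grips with 20 to 120 N. Pads are 22 mm wide; open, the fingers measure 114 mm over their backs; the gripper's body (76 mm by 85 mm) begins 54 mm behind the grasp point. The pads swing forward as they close: fully open they stand 13 mm farther back than shut.
Start: joints at [0.992, 0.263, -0.048, 1.259, 0, 1.415], TCP at [0.216, 0.479, 0.231] pointing down, gripper open.
Joint ranges: [-2.65, 2.65], [-0.89, 1.7], [-1.18, 1.37], [-2.13, 2.11], [-1.35, 1.29], [-3.14, 3.14]. Speed limits (rad/s): [1.89, 1.89, 2.57, 2.79, 3.14, 3.14].

## Interface

Orientations are given as a unit quaternion [x, y, z, w].
In Python, from plant import arm gives the robot as it stands. The module is installed in compiled form; this text tells all that it offers.
- The arm moves only by the tool jog_arm, never from a script. Its argument "series" is a list of rows, each an object with "travel": the shift along the tool's x, y, z in m, a list of three; "rot": the turn, a rotation vector about the tool's x, y, z in rad, a list of three; "grip": the finger opening in m, from 0 to 0.0854. A call has 1 to 8 rows; each row is the pose to reach, as a shift and turn from the pose commanded when the call began, along the tool's axes at that moment; what a row does not reach only later rows make up. A row lasts 1/12 s, in which the tool goes at most 41.7 mm and 7.16 degrees, less where a joint would pass 70% of its speed; a pose out of reach is approached as far as the arm can. A call with a gripper value outside its range is refused whole. The fingers move at their own pace and stop on an object; "newtons" is the grip in N (left out, the last holds). Time passes only in rows, so rows that repeat a pose let the fingers close. It gives the time, the measured TCP pose, the force, the opening and the grip force at its end, in the units of the state.
- arm.read_state(): the state, without advancing time (a new reading comes with each control period).
- arm.capture(name): name is "side" or "top"; returns a dict with "img" (400x640x3 uint8, blue, green, red), "z_map" (400x640 float32, m along the optical axis (not along the pixel's ray), 0 where there is no reading), "intrinsics" (3x3 intrinsics, pixels), "R" (3x3) and "t" (3): a world point X has camera coordinates R X + t. Camera axes: x right, y down, z forward; pixel columns grow to the right and rows downward; lengths in m; the calibration is good to about 2 mm. A picture is of the moment at which its call begins.
- arm.sign_off(): hands the job in; it is judged then, once.
The state is a dict: "clock": time; "qpos": joint angles; "joint_vel": joint speeds; "joint_torque": joint torques, N m; "tcp_pos": TCP position; "orientation": TCP orientation; "contact_force": force on the tool from outside, world axes, zero at the start; "torque": the same for the moment, N m; "gripper_width": opening from 0.0 (shut) to 1.0 (fully open); "grasp_force": force on a finger pad.
Only numpy, scipy, OpenCV 4.12 (cv2) and the standard library are available. Lean on these libraries where they do the work, as an engineer would, in place of code of your own. Each camera call takes 0.05 s, during which the arm holds its last target. There are 200 camera calls.

## Working session

There is one attempt and no reset: what is moved stays moved. The work goes in short steps, Python scripts to look and compute and a tool call to move; the robot and the scene stay as the last step left them, time stands still between calls to the robot, and variables do not carry over. Pictures are saved under pics/ and viewed, at most 10 in all, crops included, and the job is handed in when it is done.

Besides the shell and the picture viewer there is one more tool, called by a JSON object that holds its "fn" and its "kwargs", one argument or row to a line. jog_arm: Moves the arm, as the interface text tells. Its arguments: {"type":"object","properties":{"series":{"type":"array","items":{"type":"object","properties":{"travel":{"type":"array","items":{"type":"number"}},"rot":{"type":"array","items":{"type":"number"}},"grip":{"type":"number"}}}},"newtons":{"type":"number"}},"required":["series"]}

```bash
mkdir -p pics
cat > h.py <<'E'
import numpy as np, cv2
from plant import arm
def cloud(c):
    K,R,t=np.array(c["intrinsics"]),np.array(c["R"]),np.array(c["t"])
    v,u=np.mgrid[:400,:640]; z=c["z_map"]
    P=np.stack([(u-K[0,2])/K[0,0]*z,(v-K[1,2])/K[1,1]*z,z],-1)
    return (P-t)@R
E
python3 - <<'E'
from h import *
s=arm.read_state(); print({k:np.round(v,3) for k,v in s.items()})
ims=[]
for n in("side","top"):
    c=arm.capture(n); ims.append(c["img"]); np.save(f"/tmp/{n}.npy",c,allow_pickle=True)
    print(n,-np.array(c["R"]).T@c["t"],(c["z_map"]>0).mean())
    cv2.imwrite(f"pics/{n}0.png",c["img"])
E
```

```text
{'clock': np.float64(0.0), 'qpos': array([ 0.992,  0.263, -0.049,  1.259, -0.   ,  1.415]), 'joint_vel': array([-0.   , -0.002, -0.001,  0.001,  0.001,  0.001]), 'joint_torque': array([-1.0000e-03, -6.3760e+01,  3.8457e+01,  1.4000e-02, -0.0000e+00,
        0.0000e+00]), 'tcp_pos': array([0.216, 0.478, 0.231]), 'orientation': array([ 0.21 ,  0.978, -0.   , -0.   ]), 'contact_force': array([-1.273,  0.648, -0.251]), 'torque': array([ 0.04 , -0.039, -0.031]), 'grasp_force': np.float64(0.0), 'gripper_width': np.float64(0.998)}
side [ 0.35905623 -0.6232805   0.5165813 ] 0.996078125
top [0.50126769 0.10856824 1.10508853] 0.99586328125
```

View pics/side0.png

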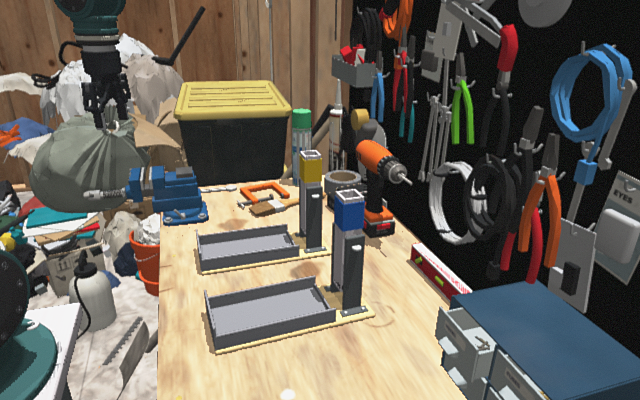

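View pics/top0.png

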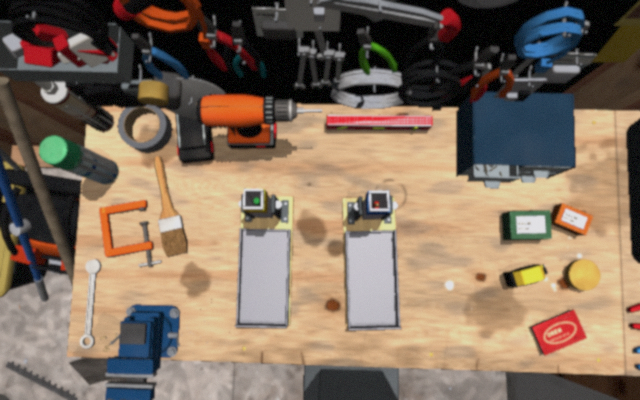

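The side view shows both stands with their trays towards the robot: yellow band at about (311,165), blue at about (349,215). In the top view the yellow tube's mouth is at (255,200) with its tray below it, and the drill lies behind it at about (230,120).

Run:
```python
from h import *
for n in("top","side"):
    c=np.load(f"/tmp/{n}.npy",allow_pickle=True).item(); P=cloud(c)
    hsv=cv2.cvtColor(c["img"],cv2.COLOR_BGR2HSV)
    box=np.zeros((400,640),bool)
    if n=="top": box[170:235,225:290]=1
    else: box[140:190,290:330]=1
    y=box&(hsv[...,0]>18)&(hsv[...,0]<33)&(hsv[...,1]>150)&(P[...,2]>.13)
    print(n,"yellow",y.sum(),np.round(np.percentile(P[y],[2,50,98],axis=0),3).tolist() if y.any() else '')
    m=box&(P[...,2]>.205)&(P[...,2]<.235)
    pts=P[m]; print("mouth",len(pts),np.round([pts.min(0),pts.max(0),np.median(pts,0)],3).tolist())
    if n=="top":
        r=cv2.minAreaRect((pts[:,:2]*1000).astype(np.float32)); print(r)
        # tray rim of yellow stand
        t=np.zeros((400,640),bool); t[225:335,225:300]=1
        t2=t&(P[...,2]>.005)&(P[...,2]<.018)&(hsv[...,1]<70); q=P[t2]
        print("tray floor",len(q),np.median(q[:,2]),cv2.minAreaRect((q[:,:2]*1000).astype(np.float32)))
        k=box&(P[...,2]>.13)&(P[...,2]<.2); print("mid",np.round([P[k].min(0),P[k].max(0)],3).tolist())
        x0=np.median(pts[:,0]);y0=np.median(pts[:,1])
        for dx in np.arange(.02,.2,.02):
            b=(abs(P[...,0]-x0-dx)<.01)&(abs(P[...,1]-y0)<.06); print(round(dx,2),P[b][:,2].max().round(3) if b.any() else None,end='; ')
```

```text
top yellow 63 [[0.591, 0.22, 0.168], [0.597, 0.221, 0.19], [0.626, 0.256, 0.208]]
mouth 262 [[0.591, 0.22, 0.205], [0.63, 0.258, 0.224], [0.609, 0.236, 0.219]]
((610.4384155273438, 239.1543731689453), (37.96438980102539, 37.949310302734375), 0.7789723873138428)
tray floor 4335 0.011359832483773239 ((474.5830078125, 240.57656860351562), (211.27406311035156, 114.00900268554688), 0.923922061920166)
mid [[0.591, 0.196, 0.13], [0.63, 0.28, 0.199]]
0.02 0.224; 0.04 0.012; 0.06 0.008; 0.08 0.007; 0.1 0.006; 0.12 0.006; 0.14 0.2; 0.16 0.211; 0.18 0.212; side yellow 474 [[0.591, 0.219, 0.166], [0.605, 0.223, 0.189], [0.628, 0.252, 0.212]]
mouth 269 [[0.59, 0.218, 0.205], [0.628, 0.262, 0.223], [0.609, 0.225, 0.215]]
```

The mouth measures 38 mm square at (0.610, 0.239, 0.22), which matches the given sizes, and the stand is aligned with world axes. I'll put the closed fingers behind it.

{"fn": "jog_arm", "kwargs": {
  "series": [
    {"travel":[0,0,-0.04],"rot":[0,0,-0.1],"grip":0},
    {"travel":[-0.03,0,-0.07],"rot":[0,0,-0.2],"grip":0},
    {"travel":[-0.07,-0.005,-0.07],"rot":[0,0,-0.3],"grip":0},
    {"travel":[-0.11,-0.01,-0.07],"rot":[0,0,-0.423],"grip":0},
    {"travel":[-0.15,-0.012,-0.07],"rot":[0,0,-0.423],"grip":0},
    {"travel":[-0.19,-0.014,-0.07],"rot":[0,0,-0.423],"grip":0},
    {"travel":[-0.23,-0.016,-0.07],"rot":[0,0,-0.423],"grip":0},
    {"travel":[-0.25,-0.018,-0.07],"rot":[0,0,-0.423],"grip":0}
  ]
}}

```text
clock: 0.77
tcp_pos: [0.4397, 0.3571, 0.3005]
orientation: [0.002, 1.0, -0.0, -0.0]
contact_force: [0.4, 0.2, -0.4]
gripper_width: 0.001
grasp_force: 0.0
```

{"fn": "jog_arm", "kwargs": {
  "series": [
    {"travel":[-0.035,-0.018,0]},
    {"travel":[-0.07,-0.036,0]},
    {"travel":[-0.105,-0.054,0]},
    {"travel":[-0.14,-0.072,0]},
    {"travel":[-0.175,-0.09,0]},
    {"travel":[-0.2,-0.105,0]},
    {"travel":[-0.22,-0.118,0]},
    {"travel":[-0.22,-0.118,0]}
  ]
}}

```text
$.series[0]: bad value
```

{"fn": "jog_arm", "kwargs": {
  "series": [
    {"travel":[0,0,0.03]},
    {"travel":[0,0,0.06]},
    {"travel":[0,0,0.085]},
    {"travel":[0,0,0.1]},
    {"travel":[0,0,0.1]},
    {"travel":[0,0,0.1]}
  ]
}}

```text
$.series[0]: bad value
```

Run:
```python
from h import *
s=arm.read_state(); print(s["tcp_pos"],s["contact_force"],s["clock"])
c=arm.capture("side"); cv2.imwrite("pics/s1.png",cv2.resize(c["img"][100:290,180:420],None,fx=3,fy=3))
c=arm.capture("top");P=cloud(c);b=(abs(P[...,1]-.239)<.02)&(P[...,0]>.62)&(P[...,0]<.72)&(P[...,2]>.15);print(b.sum(),P[b].min(0),P[b].max(0))
```

```text
[0.43965251 0.35712747 0.30050835] [ 0.37040766  0.1914094  -0.3847983 ] 0.7667
161 [0.62016964 0.22000172 0.15044809] [0.62982132 0.25768208 0.22412862]
```

View pics/s1.png

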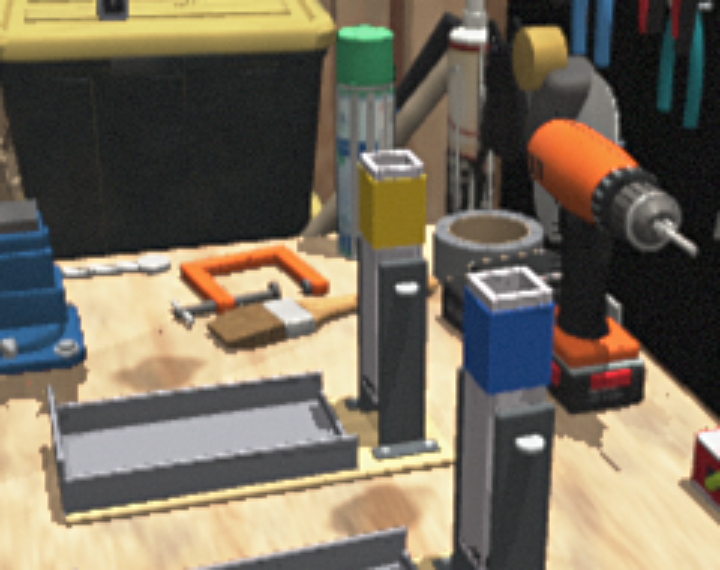

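The rows were refused because every field is required, so the arm hasn't moved further. The picture shows the yellow tube upright at crop (390,200), untouched.

{"fn": "jog_arm", "kwargs": {
  "series": [
    {"travel":[-0.035,-0.018,0],"rot":[0,0,0],"grip":0},
    {"travel":[-0.07,-0.036,0],"rot":[0,0,0],"grip":0},
    {"travel":[-0.105,-0.054,0],"rot":[0,0,0],"grip":0},
    {"travel":[-0.14,-0.072,0],"rot":[0,0,0],"grip":0},
    {"travel":[-0.175,-0.09,0],"rot":[0,0,0],"grip":0},
    {"travel":[-0.2,-0.105,0],"rot":[0,0,0],"grip":0},
    {"travel":[-0.22,-0.118,0],"rot":[0,0,0],"grip":0},
    {"travel":[-0.22,-0.118,0],"rot":[0,0,0],"grip":0}
  ]
}}

```text
clock: 1.53
tcp_pos: [0.6588, 0.239, 0.2992]
orientation: [0.002, 1.0, -0.001, -0.001]
contact_force: [-0.7, 0.5, -1.0]
gripper_width: 0.001
grasp_force: 0.0
```

{"fn": "jog_arm", "kwargs": {
  "series": [
    {"travel":[0,0,0.03],"rot":[0,0,0],"grip":0},
    {"travel":[0,0,0.06],"rot":[0,0,0],"grip":0},
    {"travel":[0,0,0.085],"rot":[0,0,0],"grip":0},
    {"travel":[0,0,0.1],"rot":[0,0,0],"grip":0},
    {"travel":[0,0,0.1],"rot":[0,0,0],"grip":0}
  ]
}}

```text
clock: 1.95
tcp_pos: [0.6541, 0.2417, 0.198]
orientation: [0.0, 1.0, -0.001, -0.003]
contact_force: [-0.5, -0.7, 0.1]
gripper_width: 0.001
grasp_force: 0.0
```

Run:
```python
from h import *
s=arm.read_state(); print(s["tcp_pos"],s["contact_force"],s["clock"])
c=arm.capture("side"); cv2.imwrite("pics/s2.png",cv2.resize(c["img"][60:250,180:420],None,fx=3,fy=3))
a=.011
for th in (.0,.15,.3,.5,.7,.9,1.1,1.3,1.5,1.65,1.8,1.9):
    sn,cs=np.sin(th),np.cos(th); r=.063
    if th<np.pi/2: x,z=.6095-r*sn+.018*cs+a, .135+r*cs+.018*sn
    else:
        x=.6095-r*1+a; # keep x, drop down: rear corner on face
        d=.6095-(x+a); rr=(d+.018*cs)/sn; z=.135+rr*cs+.018*sn
    print(th,round(x,3),round(z,3),"travel x %.3f z %.3f"%(s["tcp_pos"][0]-x,s["tcp_pos"][2]-z))
```

```text
[0.6540538  0.24167591 0.19800525] [-0.54033352 -0.73975041  0.06691477] 1.95
0.0 0.639 0.198 travel x 0.016 z 0.000
0.15 0.629 0.2 travel x 0.025 z -0.002
0.3 0.619 0.201 travel x 0.035 z -0.003
0.5 0.606 0.199 travel x 0.048 z -0.001
0.7 0.594 0.195 travel x 0.060 z 0.003
0.9 0.582 0.188 travel x 0.072 z 0.010
1.1 0.573 0.18 travel x 0.082 z 0.018
1.3 0.565 0.169 travel x 0.089 z 0.029
1.5 0.559 0.157 travel x 0.095 z 0.041
1.65 0.557 0.15 travel x 0.097 z 0.048
1.8 0.557 0.144 travel x 0.097 z 0.054
1.9 0.557 0.14 travel x 0.097 z 0.058
```

View pics/s2.png

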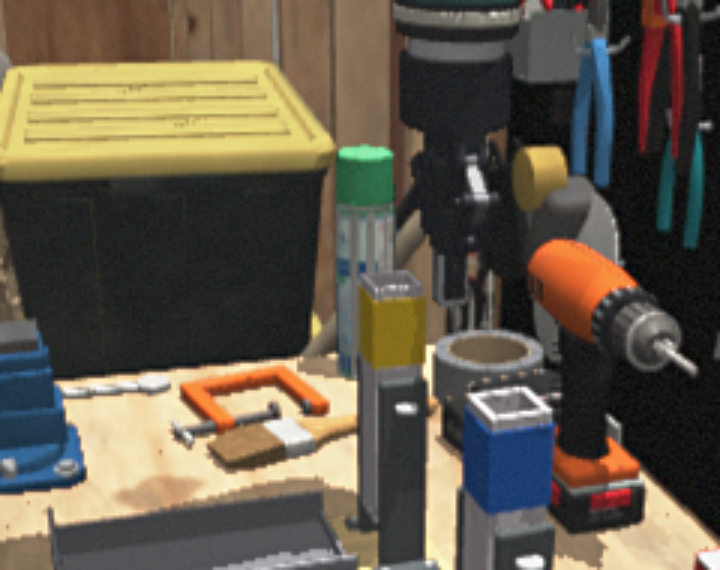

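The closed fingers (crop (453,275)) hang just behind the yellow tube, tip level with its band. Now tipping along the arc.

{"fn": "jog_arm", "kwargs": {
  "series": [
    {"travel":[0.01,0,0],"rot":[0,0,0],"grip":0},
    {"travel":[0.018,0,-0.001],"rot":[0,0,0],"grip":0},
    {"travel":[0.025,0,-0.002],"rot":[0,0,0],"grip":0},
    {"travel":[0.032,0,-0.003],"rot":[0,0,0],"grip":0},
    {"travel":[0.038,0,-0.003],"rot":[0,0,0],"grip":0},
    {"travel":[0.044,0,-0.002],"rot":[0,0,0],"grip":0},
    {"travel":[0.048,0,-0.001],"rot":[0,0,0],"grip":0},
    {"travel":[0.048,0,-0.001],"rot":[0,0,0],"grip":0}
  ]
}}

```text
clock: 2.67
tcp_pos: [0.6075, 0.2413, 0.2024]
orientation: [0.0, 1.0, 0.0, -0.0]
contact_force: [0.7, 0.6, 1.0]
gripper_width: -0.0
grasp_force: 0.4
```

{"fn": "jog_arm", "kwargs": {
  "series": [
    {"travel":[0.007,0,0.004],"rot":[0,0,0],"grip":0},
    {"travel":[0.013,0,0.007],"rot":[0,0,0],"grip":0},
    {"travel":[0.02,0,0.01],"rot":[0,0,0],"grip":0},
    {"travel":[0.025,0,0.014],"rot":[0,0,0],"grip":0},
    {"travel":[0.034,0,0.022],"rot":[0,0,0],"grip":0},
    {"travel":[0.042,0,0.033],"rot":[0,0,0],"grip":0},
    {"travel":[0.048,0,0.045],"rot":[0,0,0],"grip":0},
    {"travel":[0.048,0,0.045],"rot":[0,0,0],"grip":0}
  ]
}}

```text
clock: 3.33
tcp_pos: [0.5583, 0.241, 0.1554]
orientation: [0.0, 1.0, -0.0, -0.002]
contact_force: [-1.0, -0.2, 1.6]
gripper_width: -0.002
grasp_force: 0.9
```

Run:
```python
from h import *
s=arm.read_state(); print(s["tcp_pos"],s["contact_force"],s["clock"])
c=arm.capture("side"); cv2.imwrite("pics/s3.png",cv2.resize(c["img"][90:280,180:420],None,fx=3,fy=3))
```

```text
[0.55833891 0.24103359 0.15540953] [-1.00067184 -0.22180621  1.6471013 ] 3.3333
```

View pics/s3.png

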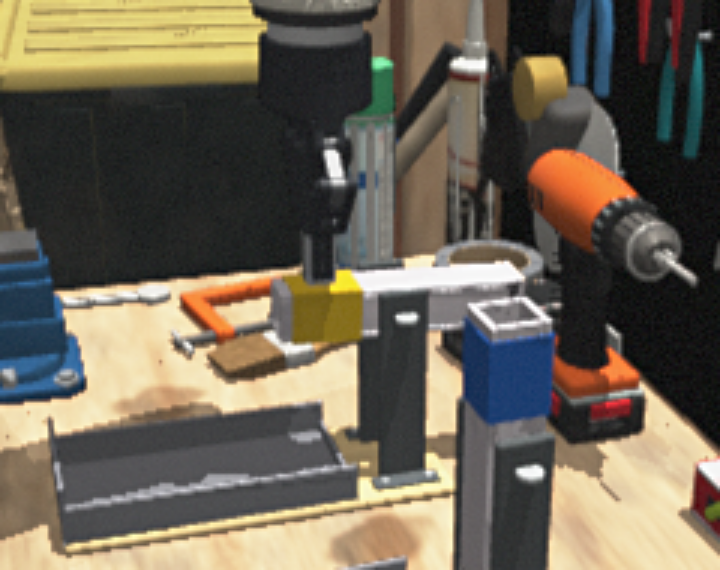

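The tube lies nearly level under the fingertips (crop (320,300)) with the blue one untouched. I'll press it past level and hold.

{"fn": "jog_arm", "kwargs": {
  "series": [
    {"travel":[0.001,0,0.004],"rot":[0,0,0],"grip":0},
    {"travel":[0.001,0,0.008],"rot":[0,0,0],"grip":0},
    {"travel":[0.001,0,0.012],"rot":[0,0,0],"grip":0},
    {"travel":[0.001,0,0.015],"rot":[0,0,0],"grip":0},
    {"travel":[0.001,0,0.017],"rot":[0,0,0],"grip":0},
    {"travel":[0.001,0,0.017],"rot":[0,0,0],"grip":0},
    {"travel":[0.001,0,0.017],"rot":[0,0,0],"grip":0},
    {"travel":[0.001,0,0.017],"rot":[0,0,0],"grip":0}
  ]
}}

```text
clock: 4.05
tcp_pos: [0.5593, 0.2413, 0.1404]
orientation: [0.0, 1.0, -0.0, 0.0]
contact_force: [-2.4, 0.0, 3.0]
gripper_width: -0.002
grasp_force: 1.7
```

{"fn": "jog_arm", "kwargs": {
  "series": [
    {"travel":[0,0,0],"rot":[0,0,0],"grip":0},
    {"travel":[0,0,0],"rot":[0,0,0],"grip":0},
    {"travel":[0,0,0],"rot":[0,0,0],"grip":0},
    {"travel":[0,0,0],"rot":[0,0,0],"grip":0},
    {"travel":[0,0,0],"rot":[0,0,0],"grip":0},
    {"travel":[0,0,0],"rot":[0,0,0],"grip":0},
    {"travel":[0,0,0],"rot":[0,0,0],"grip":0},
    {"travel":[0,0,0],"rot":[0,0,0],"grip":0}
  ]
}}

```text
clock: 4.72
tcp_pos: [0.5593, 0.2412, 0.1403]
orientation: [0.0, 1.0, -0.0, -0.0]
contact_force: [-2.5, 0.8, 2.4]
gripper_width: -0.001
grasp_force: 1.5
```

Run:
```python
from h import *
s=arm.read_state(); print(s["tcp_pos"],s["contact_force"],s["clock"])
c=arm.capture("side");d=arm.capture("top")
a=cv2.resize(c["img"][140:280,180:380],None,fx=3,fy=3);b=cv2.resize(d["img"][170:350,200:320],None,fx=2.333,fy=2.333)
cv2.imwrite("pics/s4.png",cv2.resize(np.hstack([a[:420],b[:420,:280]])[:, :],(800,382)))
```

```text
[0.55929006 0.24124328 0.14025643] [-2.45669796  0.75875103  2.3709294 ] 4.7167
```

View pics/s4.png

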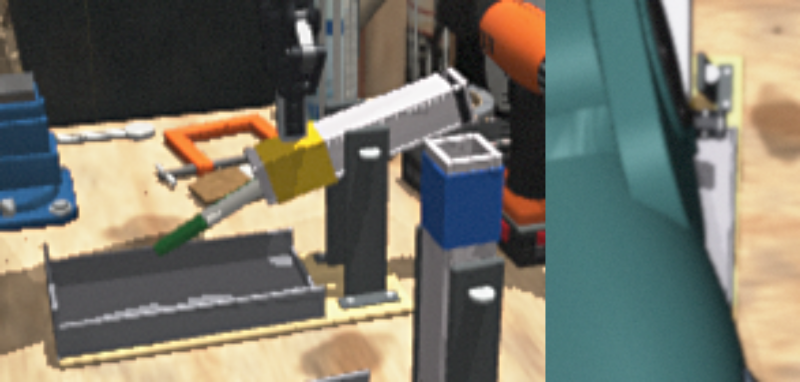

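The marker is sliding out, green cap first at crop (180,235), with its tail still in the mouth. Hold longer.

{"fn": "jog_arm", "kwargs": {
  "series": [
    {"travel":[0,0,0],"rot":[0,0,0],"grip":0},
    {"travel":[0,0,0],"rot":[0,0,0],"grip":0},
    {"travel":[0,0,0],"rot":[0,0,0],"grip":0},
    {"travel":[0,0,0],"rot":[0,0,0],"grip":0},
    {"travel":[0,0,0],"rot":[0,0,0],"grip":0},
    {"travel":[0,0,0],"rot":[0,0,0],"grip":0},
    {"travel":[0,0,0],"rot":[0,0,0],"grip":0},
    {"travel":[0,0,0],"rot":[0,0,0],"grip":0}
  ]
}}

```text
clock: 5.48
tcp_pos: [0.5593, 0.2412, 0.1403]
orientation: [0.0, 1.0, 0.0, 0.0]
contact_force: [-2.3, 0.5, 2.8]
gripper_width: 0.0
grasp_force: 1.5
```

{"fn": "jog_arm", "kwargs": {
  "series": [
    {"travel":[0,0,0],"rot":[0,0,0],"grip":0},
    {"travel":[0,0,0],"rot":[0,0,0],"grip":0},
    {"travel":[0,0,0],"rot":[0,0,0],"grip":0},
    {"travel":[0,0,0],"rot":[0,0,0],"grip":0}
  ]
}}

```text
clock: 5.82
tcp_pos: [0.5593, 0.2413, 0.1403]
orientation: [0.0, 1.0, 0.0, -0.0]
contact_force: [-1.5, -0.3, 3.0]
gripper_width: -0.001
grasp_force: 1.5
```

Run:
```python
from h import *
s=arm.read_state(); print(s["tcp_pos"],s["contact_force"],s["clock"])
c=arm.capture("side"); cv2.imwrite("pics/s5.png",cv2.resize(c["img"][140:280,180:380],None,fx=4,fy=4))
```

```text
[0.55927863 0.24125202 0.14028264] [-1.54193236 -0.34669924  3.02377744] 5.8167
```

View pics/s5.png

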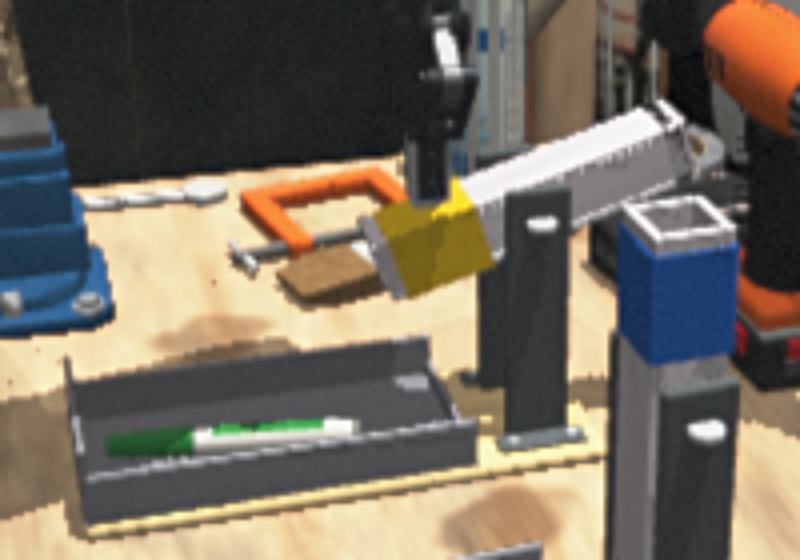

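The marker lies wholly in the tray, crop (110–355, 440), clear of the tube. Reversing the arc lets the spring right the tube gently.

{"fn": "jog_arm", "kwargs": {
  "series": [
    {"travel":[0,0,-0.008],"rot":[0,0,0],"grip":0},
    {"travel":[0,0,-0.017],"rot":[0,0,0],"grip":0},
    {"travel":[-0.006,0,-0.029],"rot":[0,0,0],"grip":0},
    {"travel":[-0.014,0,-0.04],"rot":[0,0,0],"grip":0},
    {"travel":[-0.023,0,-0.048],"rot":[0,0,0],"grip":0},
    {"travel":[-0.035,0,-0.055],"rot":[0,0,0],"grip":0},
    {"travel":[-0.047,0,-0.059],"rot":[0,0,0],"grip":0},
    {"travel":[-0.047,0,-0.059],"rot":[0,0,0],"grip":0}
  ]
}}

```text
clock: 6.53
tcp_pos: [0.6085, 0.2412, 0.2007]
orientation: [0.001, 1.0, 0.0, 0.001]
contact_force: [1.0, -0.1, 0.4]
gripper_width: 0.002
grasp_force: 0.4
```

{"fn": "jog_arm", "kwargs": {
  "series": [
    {"travel":[-0.006,0,-0.002],"rot":[0,0,0],"grip":0},
    {"travel":[-0.013,0,-0.002],"rot":[0,0,0],"grip":0},
    {"travel":[-0.019,0,-0.001],"rot":[0,0,0],"grip":0},
    {"travel":[-0.026,0,0],"rot":[0,0,0],"grip":0},
    {"travel":[-0.033,0,0],"rot":[0,0,0],"grip":0},
    {"travel":[-0.045,0,0],"rot":[0,0,0],"grip":0},
    {"travel":[-0.055,0,0],"rot":[0,0,0],"grip":0},
    {"travel":[-0.055,0,0],"rot":[0,0,0],"grip":0}
  ]
}}

```text
clock: 7.2
tcp_pos: [0.6627, 0.2409, 0.1984]
orientation: [0.001, 1.0, -0.0, -0.0]
contact_force: [-0.1, 0.2, -0.2]
gripper_width: 0.007
grasp_force: 0.0
```

{"fn": "jog_arm", "kwargs": {
  "series": [
    {"travel":[0,0,-0.03],"rot":[0,0,0],"grip":0},
    {"travel":[0,0,-0.06],"rot":[0,0,0],"grip":0},
    {"travel":[0,0,-0.09],"rot":[0,0,0],"grip":0},
    {"travel":[0,0,-0.12],"rot":[0,0,0],"grip":0},
    {"travel":[0,0,-0.12],"rot":[0,0,0],"grip":0},
    {"travel":[0,0,-0.12],"rot":[0,0,0],"grip":0},
    {"travel":[0,0,-0.12],"rot":[0,0,0],"grip":0},
    {"travel":[0,0,-0.12],"rot":[0,0,0],"grip":0}
  ]
}}

```text
clock: 7.87
tcp_pos: [0.6609, 0.2411, 0.3179]
orientation: [0.0, 1.0, -0.0, -0.001]
contact_force: [-0.4, 0.1, 0.2]
gripper_width: -0.001
grasp_force: 0.0
```

Run:
```python
from h import *
s=arm.read_state(); print(s["tcp_pos"],s["contact_force"],s["clock"],abs(s["joint_vel"]).max())
c=arm.capture("side"); cv2.imwrite("pics/s6.png",cv2.resize(c["img"][70:280,180:420],None,fx=2.8,fy=2.8))
P=cloud(c);m=np.zeros((400,640),bool);m[140:190,290:330]=1;m&=(P[...,2]>.205)&(P[...,2]<.235)
print(P[m].min(0),P[m].max(0))
```

```text
[0.66085582 0.24110698 0.31791416] [-0.40744129  0.11837135  0.15266474] 7.8667 0.005940909451869841
[0.59080388 0.21848104 0.20504065] [0.62849046 0.26139409 0.22271141]
```

View pics/s6.png

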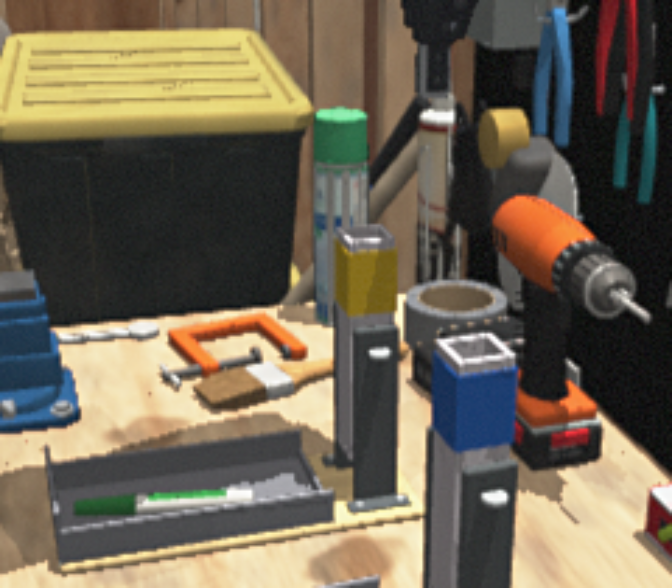

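The tube is upright again at crop (365,270), the marker lies in the tray at (165,498), the blue tube is unmoved and the arm is clear.

```bash
python3 -c "
from plant import arm; print(arm.sign_off())"
```

```text
the job is handed in; nothing more can be done
None
```

The job is handed in at about 8 s: the marker lies in the catch tray, the yellow-banded tube is back upright, the blue-banded tube was not touched, and the arm is clear.

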